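Set a spice grinder from burr touch

ROBOT

A 7-joint arm with a two-finger parallel gripper is mounted at the origin on a cart in front of the work surface, level with it; the furniture and walls round the work are solid. World frame = base frame: x ahead of the robot, y to its left, z up, the work surface at z = 0. Lengths are in m, angles in rad, forces in N, time in s.
With the tool pointing down it reaches from about 0.35 to 0.9 m from the base axis. Payload 7.2 kg.
Tool frame: the origin (TCP) lies midway between the tips of the shut fingers; the grasp point (between the pads) lies 19 mm behind it; z points along the fingers, x is the direction in which the jaws open and shut, and the axes are right-handed (so a half turn about z gives the same grasp; the last joint's range is limited). The gripper opens to 85 mm and grips with 20 to 120 N. Pads are 22 mm wide; open, the fingers measure 114 mm over their backs; the gripper's body (76 mm by 85 mm) begins 54 mm behind the grasp point. The pads swing forward as they close: fully open they stand 13 mm farther back than shut.
Start: joints at [1.139, 0.411, -0.013, 1.596, 0.006, 1.134, -0.082], TCP at [0.222, -0.584, 0.231] pointing down, gripper open.
Joint ranges: [-2.95, 2.95], [-0.29, 1.99], [-1.47, 1.44], [0.14, 2.54], [-1.03, 4.17], [0.13, 1.85], [-2.86, 2.86]. Speed limits (rad/s): [2.39, 2.39, 3.01, 3.01, 3.14, 3.14, 3.14].

INTERFACE

Orientations are given as a unit quaternion [w, x, y, z].
In Python, from cell import status, viewer, order gives the robot as it stands. The module is installed in compiled form; this text tells all that it offers.
- The arm moves only by the tool servo_tool, never from a script. Its argument "commands" is one flat list of numbers, 5 for each row, row after row: the shift along the tool's x, y, z in m, then the turn about the tool's z in degrees, then the gripper's target within -1 to 1 (shut at 1, half-way at 0, fully open at -1). In form: [x, y, z, roll, claw, x, y, z, roll, claw, ...]. A call has exactly 5 rows; each row shifts and turns the commanded pose from where the row before left it, along the tool's axes as they then stand; what a row does not reach is not made up. A row lasts 1/12 s, in which the tool goes at most 41.7 mm and 7.16 degrees, less where a joint would pass 70% of its speed; a pose out of reach is approached as far as the arm can. A call is refused whole if a number of a shift passes 0.0417 or a number of a turn 7.16, either way. A call with a gripper value outside its range is refused whole. The fingers move at their own pace and stop on an object; "newtons" is the grip in N (left out, the last holds). Time passes only in rows, so rows that do not move let the fingers close, or fill a call up. It gives the time, the measured TCP pose, the force and the opening at its end, in the units of the state.
- status.get_obs(): the state, without advancing time (a new reading comes with each control period).
- viewer.read_camera(name): name is "scene" or "top"; returns a dict with "color" (480x640x3 uint8, red, green, blue), "z_map" (480x640 float32, m along the optical axis (not along the pixel's ray), 0 where there is no reading), "mtx" (3x3 intrinsics, pixels), "position" and "attitude" of the camera in the world. Camera axes: x right, y up, looking along -z (the intrinsics and any distortion apply to the point x, -y, -z); pixel columns grow to the right and rows downward; lengths in m; the calibration is good to about 2 mm. A picture is of the moment at which its call begins.
- order.close_job(): hands the job in, once; it reports no verdict.
The state is a dict: "time": time; "joint_pos": joint angles; "joint_velocities": joint speeds; "joint_efforts": joint torques, N m; "position": TCP position; "tcp_rot": TCP orientation; "ft_force": force on the tool from outside, world axes, zero at the start; "wrist_torque": the same for the moment, N m; "grip_width": finger opening in m.
Only numpy, scipy, OpenCV 4.12 (cv2) and the standard library are available. Lean on these libraries where they do the work, as an engineer would, in place of code of your own. Each camera call takes 0.05 s, during which the arm holds its last target.

TASK

Set the spice grinder: turn its ring clockwise until you just feel the burrs touch, without forcing it, then back it off exactly three clicks and let go. Then push the lock slide in fully home towards the ring. Leave the things lying around where they are.

Things in the scene. Friction and masses are not known exactly. Their poses are not given: they have to be found in the camera images.
- ring_collar (a point): Centre of the steel collar of the grinder's adjustment ring, on the vertical turning axis, 120 mm above the bench. The collar has two parallel flats 44 mm apart, 58 mm long and 38 mm high (101 to 139 mm above the bench) on a dark round flange 86 mm across. z is up, y square to the flats; it turns with the ring. Clockwise from above closes the burrs.
- ring_index (a point): White index line on the ring flange, 42 mm from the turning axis, at the flange top, 101 mm above the bench. Clicks are 20 degrees apart. Dragging the ring takes 0.03 N m, leaving a click some 0.1 N m more; past half a click it drops into the next. It starts three to five clicks from touching; which is not known.
- burr_gap (a joint): Burr gap in m: 0 at first touch, 0.00002 more per click anticlockwise; reading too coarse to count clicks by. Touch is an elastic stop lying exactly at a click, at a ring angle that differs each time: torque then grows by 0.04 N m per 0.01 rad pressed on. More than half a click past touch (about 0.7 N m) harms the burrs.
- grinder: Spice grinder, bolted to the bench: grey base 150 x 130 x 30 mm, round aluminium housing 112 mm across with its top 90 mm above the bench and one dark mark per click on its rim (the marks do not show where the burrs touch). Origin: middle of the underside, on the ring's axis; z up, -x points along the ledge of the lock slide.
- lock_tab (a point): Centre of the black upright tab of the lock slide, 105 mm above the bench; tab 12 x 18 mm, 32 mm high (89 to 121 mm), 93 mm from the ring's axis at first. Its x axis points at the ring's axis: push it that way. It stands on a steel ledge 34 mm wide (top 84 mm, rails to 88 mm; a stop 92 mm high 11 mm outside the tab).
- lock (a joint): Travel of the lock slide in m: 0 open (as at the start), 0.016 fully home towards the ring, where it meets its stop. It slides against about 3 N of friction and stays where it is left.
- scissors: Scissors with red handles, 87 x 199 x 9 mm, lying beside the grinder, origin at the middle of the underside. Leave them.
- marker: Black and white marker pen, 17 x 135 x 16 mm, lying behind the grinder along its y axis, origin at the middle of the underside. Leave it.
- ribbon_spool: Spool of red ribbon, 72 mm across and 32 mm high, with a loose red tail, lying flat left of the grinder; origin on the underside, some 35 mm from the spool's centre. Leave it.

How it is judged:
By the outcome, as a careful person would: the job done as asked, in the order asked, and still so for the second after the job is handed in, with the robot touching nothing.
It also fails if it takes over 72 s, if anything falls off the work surface, if the arm or the gripper's body presses on something with over 40 N, if the wrist force passes 120 N, or if a joint passes its speed limit or range.

## Working session

There is one attempt and no reset: what is moved stays moved. The work goes in short steps, Python scripts to look and compute and a tool call to move; the robot and the scene stay as the last step left them, time stands still between calls to the robot, and variables do not carry over. Pictures are saved under pics/ and viewed, and the job is handed in when it is done.

Besides the shell and the picture viewer there is one more tool, called as name(argument=value, ...), one argument or row to a line, values as JSON. servo_tool: Moves the arm, as the interface text tells. Its arguments: {"type":"object","properties":{"commands":{"type":"array"},"newtons":{"type":"number"}},"required":["commands"]}

```bash
mkdir -p pics
cat > h.py <<'E'
import numpy as np, cv2
from cell import status, viewer, order
from scipy.spatial.transform import Rotation as R
def cam(n):
    c=viewer.read_camera(n); return c
def save(c,p,crop=None,k=1):
    im=c["color"][:,:,::-1]
    if crop: x0,y0,x1,y1=crop; im=im[y0:y1,x0:x1]
    if k!=1: im=cv2.resize(im,None,fx=k,fy=k,interpolation=cv2.INTER_CUBIC)
    cv2.imwrite("pics/"+p,im)
def rot(c):
    a=np.array(c["attitude"]); 
    return a if a.shape==(3,3) else R.from_quat(np.r_[a[1:],a[0]]).as_matrix()
def px(c,u,v,z=None):
    """pixel to world; with z: intersect plane z, else depth"""
    K=c["mtx"]; d=np.array([(u-K[0,2])/K[0,0],-(v-K[1,2])/K[1,1],-1.])
    M=rot(c); p=np.array(c["position"])
    w=M@d
    if z is None: return p+w*c["z_map"][int(v),int(u)]
    return p+w*(z-p[2])/w[2]
E
python3 - <<'E'
from h import *
print(status.get_obs())
for n in("top","scene"):
    c=cam(n); save(c,n+"0.png"); print(n,{k:v for k,v in c.items() if k not in("color","z_map")})
E
```

```text
{'time': 0.0, 'joint_pos': array([ 1.13881599,  0.41191299, -0.01272792,  1.5970908 ,  0.0055972 ,
        1.13429825, -0.08218592]), 'joint_velocities': array([ 0.000588  , -0.00104912,  0.00194142, -0.00023277, -0.00104258,
        0.00130065,  0.00027849]), 'joint_efforts': array([ 1.15425650e-03, -6.00622058e+01,  6.82692379e-01, -2.99405766e+01,
        1.38182982e-02,  1.04890647e-02, -4.16833041e-05]), 'position': array([ 0.22216419, -0.58362311,  0.2304257 ]), 'tcp_rot': array([-4.28542343e-04,  8.23364342e-01, -5.67512519e-01, -7.18856527e-04]), 'ft_force': array([-0.31241582,  0.24912603, -0.07277408]), 'wrist_torque': array([-0.04103601,  0.01453277,  0.0546053 ]), 'grip_width': 0.08568587881584994}
top {'mtx': array([[523.43348694,   0.        , 316.38979829],
       [  0.        , 523.43348694, 243.44571911],
       [  0.        ,   0.        ,   1.        ]]), 'position': array([ 0.45240449, -0.09657343,  0.99761357]), 'attitude': array([ 0.71334828,  0.06303087, -0.0454949 , -0.69648514])}
scene {'mtx': array([[527.28766038,   0.        , 322.64739098],
       [  0.        , 527.28766038, 240.77972059],
       [  0.        ,   0.        ,   1.        ]]), 'position': array([0.14331225, 0.59989956, 0.55213372]), 'attitude': array([-0.25559977, -0.14285867,  0.48900923,  0.82166303])}
```

View pics/top0.png

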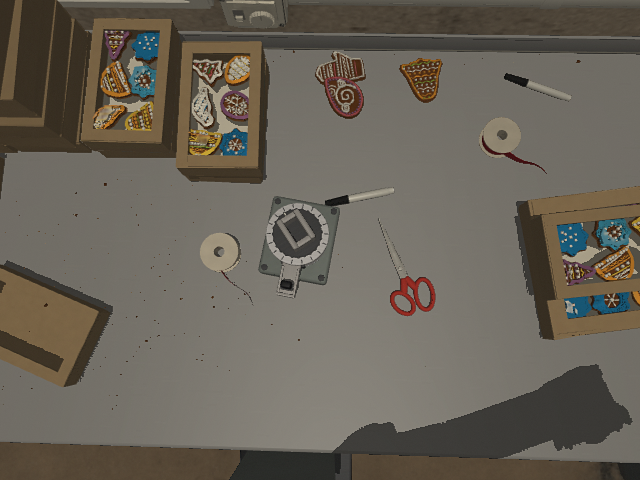

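View pics/scene0.png

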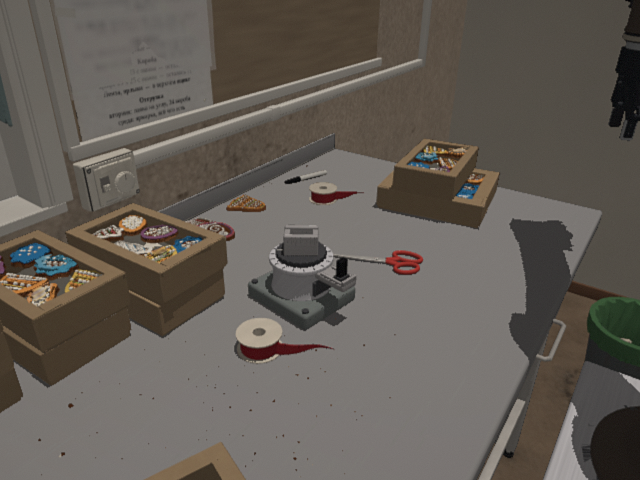

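The top view shows the grinder at about (297,233) and the lock tab at (287,285). The spool is on the left at (220,252), the pen at (360,197) and the scissors at (405,280). I'll enlarge the grinder next.

Run:
```python
from h import *
c=cam("top"); save(c,"topc.png",(245,185,350,305),5)
np.savez("top0.npz",**c)
print(R.from_matrix(rot(c)).as_euler('xyz',degrees=True))
for uv in [(297,233),(287,285),(280,225),(313,240)]: print(uv,px(c,*uv),px(c,*uv,z=.139))
c=cam("scene"); save(c,"scenec.png",(240,210,370,330),5)
```

```text
[  8.82048545   1.31177002 -88.52824994]
(297, 233) [ 0.60790866 -0.03852329  0.10523806] [ 0.60202535 -0.04071955  0.139     ]
(287, 285) [ 0.5163889  -0.02547692  0.1201902 ] [ 0.51501723 -0.02700105  0.139     ]
(280, 225) [ 0.61551717 -0.01156123  0.13617803] [ 0.61498283 -0.01183972  0.139     ]
(313, 240) [ 0.59509397 -0.06681525  0.11232904] [ 0.59079517 -0.06771178  0.139     ]
```

View pics/topc.png

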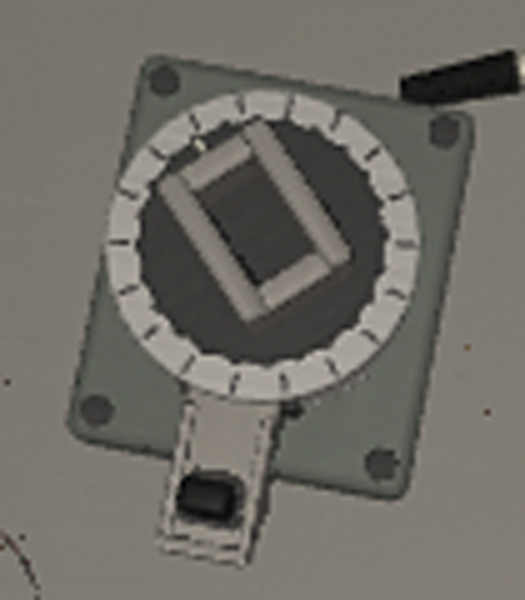

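View pics/scenec.png

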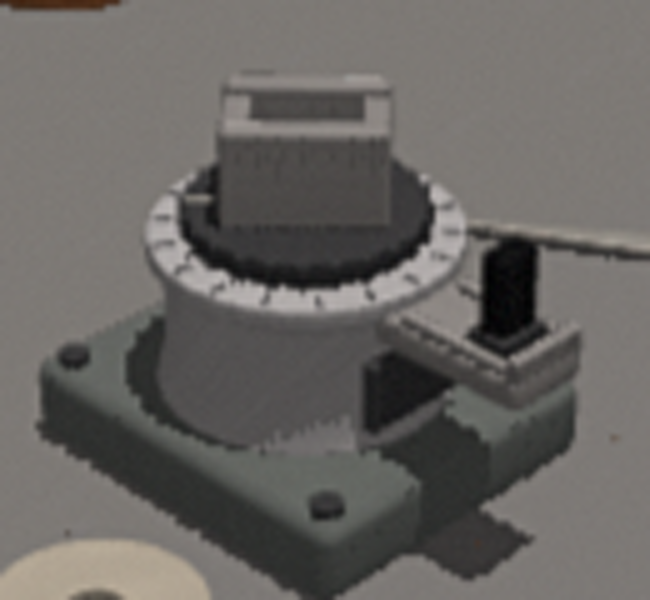

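```bash
cat >> h.py <<'E'
def cloud(c):
    K=c["mtx"]; v,u=np.mgrid[0:480,0:640]; z=c["z_map"]
    d=np.stack([(u-K[0,2])/K[0,0]*z,-(v-K[1,2])/K[1,1]*z,-z],-1)
    return d@rot(c).T+np.array(c["position"])
E
python3 - <<'E'
from h import *
c=np.load("top0.npz"); P=cloud(c)
near=(np.hypot(P[...,0]-.605,P[...,1]+.04)<.055)
m=near&(P[...,2]>.13)&(P[...,2]<.15)
print(m.sum(),np.median(P[m][:,2]))
print("collar",cv2.minAreaRect(P[m][:,:2].astype(np.float32)*1000))
# corners by px
q=np.array([px(c,245+a/5,185+b/5,z=.139)[:2] for a,b in[(258,121),(350,255),(250,322),(161,180)]])
print(q.round(4),q.mean(0),np.diff(np.r_[q,q[:1]],axis=0), [np.degrees(np.arctan2(*(d[::-1]))) for d in np.diff(np.r_[q,q[:1]],axis=0)])
# flange centre from housing rim z .09 white circle in crop
q=np.array([px(c,245+a/5,185+b/5,z=.09)[:2] for a,b in[(107,243),(420,245),(270,90),(258,400)]]); print("rim",q, q.mean(0))
i=px(c,245+200/5,185+145/5,z=.101); print("idx",i)
m=(np.hypot(P[...,0]-.515,P[...,1]+.026)<.03)&(P[...,2]>.112)&(P[...,2]<.13)
print("tab",m.sum(),P[m].mean(0),cv2.minAreaRect(P[m][:,:2].astype(np.float32)*1000))
m=near&(P[...,2]>.095)&(P[...,2]<.106)
print("flange",m.sum(),cv2.minEnclosingCircle(P[m][:,:2].astype(np.float32)*1000))
E
```

```text
569 0.13596038364149476
collar ((609.9241333007812, -37.759849548339844), (57.64799118041992, 44.12128829956055), 34.39006042480469)
[[ 0.6426 -0.0388]
 [ 0.5976 -0.0709]
 [ 0.5743 -0.0383]
 [ 0.6217 -0.0069]] [ 0.60905113 -0.03869907] [[-0.04494551 -0.0320859 ]
 [-0.02326312  0.03259599]
 [ 0.04734806  0.03136928]
 [ 0.02086056 -0.03187937]] [np.float64(-144.47754767588475), np.float64(125.51470449270171), np.float64(33.525474285774806), np.float64(-56.80090218705576)]
rim [[ 0.60831914  0.01646805]
 [ 0.60999999 -0.09393032]
 [ 0.66475836 -0.03939256]
 [ 0.55387292 -0.03861189]] [ 0.6092376  -0.03886668]
idx [ 0.64195981 -0.01614945  0.101     ]
tab 75 [ 0.5182591  -0.02296102  0.11926972] ((518.349609375, -22.451780319213867), (17.806873321533203, 11.989995002746582), 80.28412628173828)
flange 1201 ((610.1290893554688, -37.59170150756836), 44.507781982421875)
```

servo_tool(
  commands=[-0.0186,-0.0278,0,0,-1,-0.0186,-0.0278,0,0,-1,-0.0186,-0.0278,0,0,-1,-0.0186,-0.0278,0,0,-1,-0.0186,-0.0278,0,0,-1],
  newtons=50,
)

```text
time: 0.62
position: [0.3198, -0.4463, 0.2312]
tcp_rot: [-0.0, 0.823, -0.568, -0.0]
ft_force: [-0.0, -0.5, 0.1]
grip_width: 0.0849
```

servo_tool(
  commands=[-0.0186,-0.0278,0,0,-1,-0.0186,-0.0278,0,0,-1,-0.0186,-0.0278,0,0,-1,-0.0186,-0.0278,0,0,-1,-0.0186,-0.0278,0,0,-1],
)

```text
time: 1.03
position: [0.4166, -0.3099, 0.2314]
tcp_rot: [0.0, 0.823, -0.568, 0.0]
ft_force: [0.6, -0.5, 0.5]
grip_width: 0.0854
```

servo_tool(
  commands=[-0.0186,-0.0278,0,0,-1,-0.0186,-0.0278,0,0,-1,-0.0186,-0.0278,0,0,-1,-0.0186,-0.0278,0,0,-1,-0.0186,-0.0278,0,0,-1],
)

```text
time: 1.45
position: [0.5134, -0.1735, 0.2313]
tcp_rot: [0.0, 0.823, -0.568, 0.0]
ft_force: [-0.5, -1.0, 0.2]
grip_width: 0.0858
```

servo_tool(
  commands=[-0.0186,-0.0278,0,0,-1,-0.0186,-0.0278,0,0,-1,-0.0186,-0.0278,0,0,-1,-0.0186,-0.0278,0,0,-1,0,0,0,0,-1],
)

```text
time: 1.87
position: [0.593, -0.058, 0.2311]
tcp_rot: [-0.002, 0.826, -0.564, -0.001]
ft_force: [0.1, 1.6, -0.0]
grip_width: 0.0858
```

servo_tool(
  commands=[0,0,0,-7,-1,0,0,0,-7,-1,0,0,0,-7,-1,0,0,0,-7,-1,0,0,0,-7,-1],
)

```text
time: 2.28
position: [0.59, -0.066, 0.2311]
tcp_rot: [0.0, 0.957, -0.291, -0.0]
ft_force: [0.5, 0.0, -0.3]
grip_width: 0.0855
```

servo_tool(
  commands=[0,0,0,-7,-1,0,0,0,-7,-1,0,0,0,-7,-1,0,0,0,-7,-1,0,0,0,-7,-1],
)

```text
time: 2.7
position: [0.59, -0.0661, 0.2311]
tcp_rot: [0.0, 1.0, 0.01, -0.0]
ft_force: [-0.2, 0.6, 1.0]
grip_width: 0.0856
```

servo_tool(
  commands=[0,0,0,-7,-1,0,0,0,-7,-1,0,0,0,-7,-1,0,0,0,-7,-1,0,0,0,-7,-1],
)

```text
time: 3.12
position: [0.59, -0.0662, 0.2311]
tcp_rot: [0.0, 0.951, 0.311, -0.0]
ft_force: [0.7, -0.9, -0.3]
grip_width: 0.0855
```

servo_tool(
  commands=[0,0,0,-7,-1,0,0,0,-7,-1,0,0,0,-7,-1,0,0,0,-7,-1,0,0,0,-7,-1],
)

```text
time: 3.53
position: [0.59, -0.0662, 0.2311]
tcp_rot: [-0.0, 0.813, 0.582, -0.0]
ft_force: [-0.3, 0.3, -0.8]
grip_width: 0.0851
```

servo_tool(
  commands=[0,0,0,-7,-1,0,0,0,-7,-1,0,0,0,-7,-1,0,0,0,-7,-1,0,0,0,-7,-1],
)

```text
time: 3.95
position: [0.59, -0.0663, 0.2311]
tcp_rot: [-0.0, 0.601, 0.8, -0.0]
ft_force: [0.2, 0.3, 0.1]
grip_width: 0.0855
```

```bash
cat >> h.py <<'E'
def rep(tx=.6095,ty=-.0382,tth=124.2):
    o=status.get_obs(); q=o["tcp_rot"]; p=np.array(o["position"])
    M=R.from_quat(np.r_[q[1:],q[0]]).as_matrix(); th=np.degrees(np.arctan2(M[1,0],M[0,0]))
    d=M.T@(np.array([tx,ty,p[2]])-p)
    print("t%.2f"%o["time"],"p",p.round(4),"th %.2f"%th,"zax",M[:,2].round(4),"dtool",d.round(4),"roll needed %.2f"%((th-tth+180)%360-180),"F",np.round(o["ft_force"],1),"T",np.round(o["wrist_torque"],3),"w %.4f"%o["grip_width"],"q7 %.2f"%o["joint_pos"][6])
E
python3 -c "
from h import *
rep()"
```

```text
t3.95 p [ 0.59   -0.0663  0.2311] th 106.17 zax [-4.e-04 -2.e-04 -1.e+00] dtool [ 0.0215  0.0265 -0.    ] roll needed -18.03 F [0.2 0.3 0.1] T [ 0.013 -0.026 -0.016] w 0.0855 q7 1.50
```

servo_tool(
  commands=[0.0215,0.0265,0,0,-1,0,0,0,-6,-1,0,0,0,-6,-1,0,0,0,-6,-1,0,0,0,0,-1],
)

```text
time: 4.37
position: [0.6097, -0.0382, 0.2308]
tcp_rot: [-0.0, 0.469, 0.883, -0.0]
ft_force: [0.9, 0.4, -0.0]
grip_width: 0.0857
```

```bash
python3 -c "
from h import *
rep()
c=cam('scene'); save(c,'sc1.png',(220,130,400,310),4)"
```

```text
t4.37 p [ 0.6097 -0.0382  0.2308] th 124.12 zax [-8.e-04  2.e-04 -1.e+00] dtool [ 0.0001 -0.0002  0.    ] roll needed -0.08 F [ 0.9  0.4 -0. ] T [ 0.055  0.05  -0.019] w 0.0857 q7 1.73
```

View pics/sc1.png

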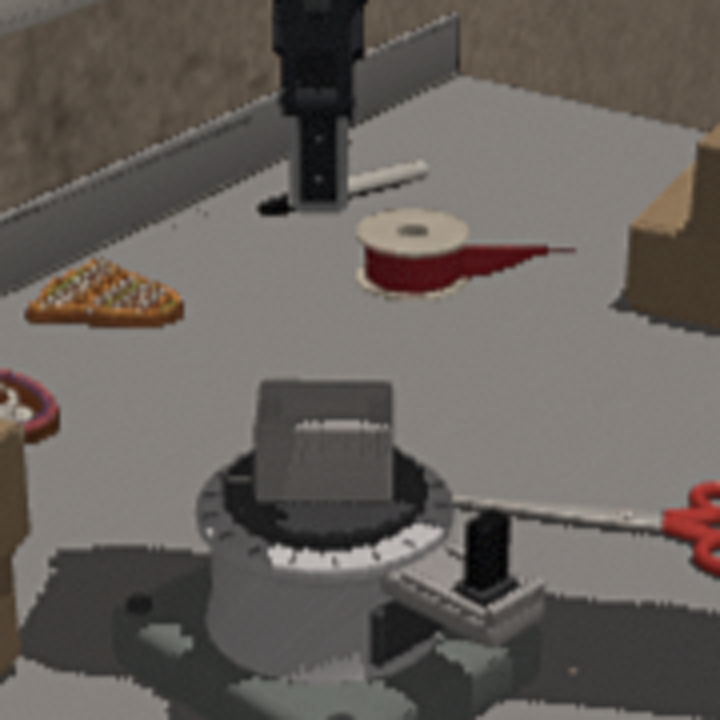

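The fingers (crop 318,190) hang square above the collar (325,440), so I'll descend.

servo_tool(
  commands=[0,0,0.025,0,-1,0,0,0.025,0,-1,0,0,0.025,0,-1,0,0,0.025,0,-1,0,0,0.012,0,-1],
)

```text
time: 4.83
position: [0.6083, -0.0388, 0.1163]
tcp_rot: [-0.001, 0.472, 0.881, -0.001]
ft_force: [-1.5, -1.0, 0.2]
grip_width: 0.085
```

servo_tool(
  commands=[0,0,0.01,0,-1,0,0,0,0,-1,0,0,0,0,-0.1,0,0,0,0,0,0,0,0,0,0],
  newtons=25,
)

```text
time: 5.25
position: [0.6107, -0.0378, 0.1107]
tcp_rot: [0.001, 0.471, 0.882, 0.0]
ft_force: [-0.3, 0.2, 0.8]
grip_width: 0.0517
```

```bash
python3 -c "
from h import *
rep()
c=cam('scene'); save(c,'sc2.png',(220,160,400,310),4)"
```

```text
t5.25 p [ 0.6107 -0.0378  0.1107] th 123.82 zax [ 2.1e-03 -2.0e-04 -1.0e+00] dtool [ 0.0004 -0.0012 -0.    ] roll needed -0.38 F [-0.3  0.2  0.8] T [-0.006  0.019 -0.041] w 0.0517 q7 1.63
```

View pics/sc2.png

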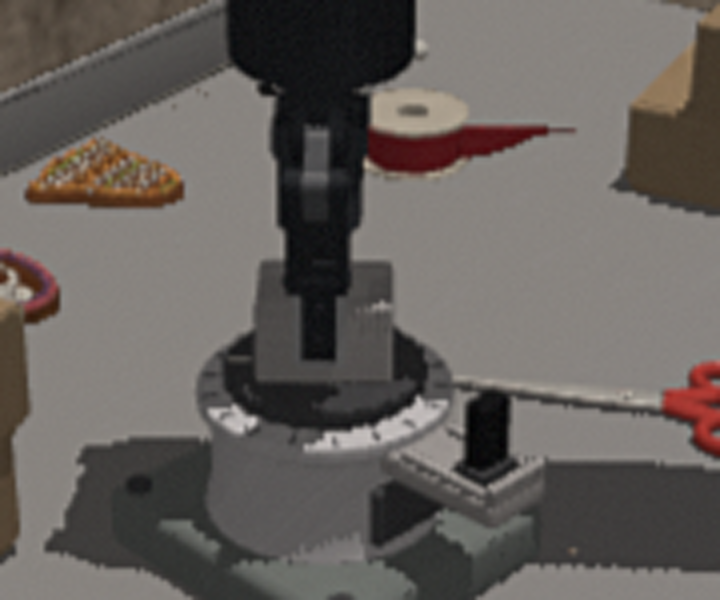

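The fingers straddle the collar (crop 318,310) and clear the flange. I'll close them on it.

servo_tool(
  commands=[0,-0.001,0.002,-0.4,0.1,0,0,0,0,0.3,0,0,0,0,0.5,0,0,0,0,0.5,0,0,0,0,0.5],
  newtons=25,
)

```text
time: 5.72
position: [0.6102, -0.037, 0.1107]
tcp_rot: [0.001, 0.467, 0.884, 0.001]
ft_force: [-4.9, 1.6, 17.5]
grip_width: 0.0439
```

```bash
python3 -c "
from h import *
rep()"
```

```text
t5.72 p [ 0.6102 -0.037   0.1107] th 124.27 zax [ 3.6e-03  3.0e-04 -1.0e+00] dtool [-0.0006 -0.0012 -0.    ] roll needed 0.07 F [-4.9  1.6 17.5] T [ 0.379  1.238 -0.008] w 0.0439 q7 1.64
```

servo_tool(
  commands=[0,0,-0.002,0,0.5,0,0,0,0,0.5,0,0,0,0,0.5,0,0,0,0,0.5,0,0,0,0,0.5],
  newtons=50,
)

```text
time: 6.13
position: [0.6101, -0.0371, 0.1109]
tcp_rot: [0.001, 0.467, 0.884, 0.001]
ft_force: [-0.4, 3.8, 6.6]
grip_width: 0.043
```

```bash
python3 -c "
from h import *
rep()"
```

```text
t6.13 p [ 0.6101 -0.0371  0.1109] th 124.28 zax [ 0.0028  0.0014 -1.    ] dtool [-0.0006 -0.0012 -0.    ] roll needed 0.08 F [-0.4  3.8  6.6] T [ 0.736  0.059 -0.077] w 0.0430 q7 1.64
```

servo_tool(
  commands=[0,0,0,2,0.5,0,0,0,2,0.5,0,0,0,1,0.5,0,0,0,0,0.5,0,0,0,0,0.5],
)

```text
time: 6.55
position: [0.6102, -0.0371, 0.1109]
tcp_rot: [0.001, 0.505, 0.863, 0.001]
ft_force: [-0.4, 3.6, 7.5]
grip_width: 0.0434
```

```bash
python3 -c "
from h import *
rep()"
```

```text
t6.55 p [ 0.6102 -0.0371  0.1109] th 119.28 zax [ 0.0029  0.0012 -1.    ] dtool [-0.0006 -0.0011 -0.    ] roll needed -4.92 F [-0.4  3.6  7.5] T [ 0.73  -0.068 -0.037] w 0.0434 q7 1.56
```

servo_tool(
  commands=[0,0,0,3,0.5,0,0,0,3,0.5,0,0,0,3,0.5,0,0,0,3,0.5,0,0,0,3,0.5],
)

```text
time: 6.97
position: [0.6103, -0.0373, 0.1109]
tcp_rot: [0.001, 0.615, 0.789, 0.001]
ft_force: [0.6, 3.6, 6.9]
grip_width: 0.0429
```

```bash
python3 -c "
from h import *
rep()
c=cam('scene'); save(c,'sc3.png',(220,160,400,310),4)"
```

```text
t6.97 p [ 0.6103 -0.0373  0.1109] th 104.13 zax [ 0.003  0.001 -1.   ] dtool [-0.0007 -0.0009 -0.    ] roll needed -20.07 F [0.6 3.6 6.9] T [ 0.61  -0.08   0.049] w 0.0429 q7 1.33
```

View pics/sc3.png

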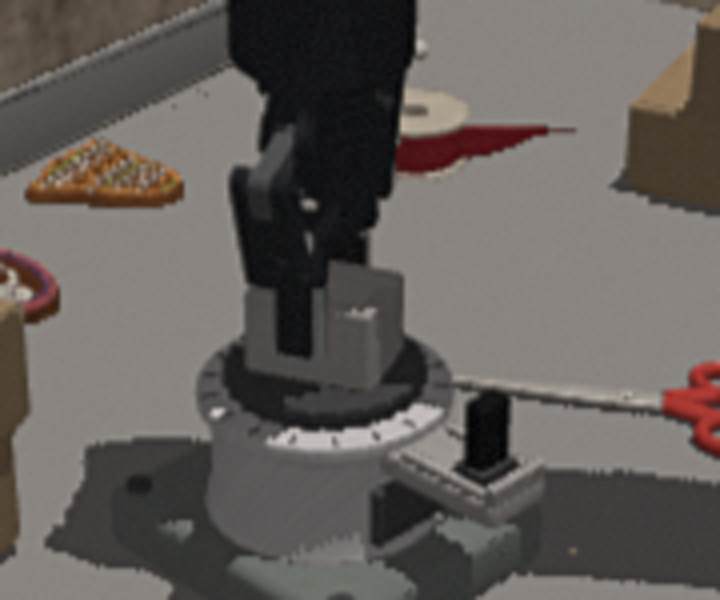

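The collar turns with the gripper and the torque is low. I'll carry on to just short of click 3 (about 64°).

servo_tool(
  commands=[0,0,0,3,0.5,0,0,0,3,0.5,0,0,0,3,0.5,0,0,0,3,0.5,0,0,0,3,0.5],
)

```text
time: 7.43
position: [0.6103, -0.0376, 0.1109]
tcp_rot: [0.001, 0.712, 0.702, 0.001]
ft_force: [0.8, 4.3, 6.8]
grip_width: 0.0431
```

```bash
python3 -c "
from h import *
rep()"
```

```text
t7.43 p [ 0.6103 -0.0376  0.1109] th 89.13 zax [ 3.1e-03  5.0e-04 -1.0e+00] dtool [-0.0006 -0.0008 -0.    ] roll needed -35.07 F [0.8 4.3 6.8] T [ 0.424 -0.005 -0.087] w 0.0431 q7 1.11
```

servo_tool(
  commands=[0,0,0,3,0.5,0,0,0,3,0.5,0,0,0,3,0.5,0,0,0,3,0.5,0,0,0,3,0.5],
)

```text
time: 7.85
position: [0.6102, -0.0379, 0.1109]
tcp_rot: [0.001, 0.798, 0.603, 0.001]
ft_force: [0.4, 2.2, 7.9]
grip_width: 0.0432
```

```bash
python3 -c "
from h import *
rep()"
```

```text
t7.85 p [ 0.6102 -0.0379  0.1109] th 74.13 zax [ 2.8e-03  2.0e-04 -1.0e+00] dtool [-0.0005 -0.0006 -0.    ] roll needed -50.07 F [0.4 2.2 7.9] T [0.179 0.143 0.081] w 0.0432 q7 0.88
```

servo_tool(
  commands=[0,0,0,2,0.5,0,0,0,2,0.5,0,0,0,2,0.5,0,0,0,2,0.5,0,0,0,2,0.5],
)

```text
time: 8.27
position: [0.6101, -0.038, 0.1109]
tcp_rot: [0.001, 0.847, 0.531, 0.001]
ft_force: [0.6, 1.1, 8.1]
grip_width: 0.0433
```

```bash
python3 -c "
from h import *
rep()"
```

```text
t8.27 p [ 0.6101 -0.038   0.1109] th 64.16 zax [ 0.0026 -0.     -1.    ] dtool [-0.0004 -0.0005 -0.    ] roll needed -60.04 F [0.6 1.1 8.1] T [ 0.282  0.118 -0.027] w 0.0433 q7 0.73
```

servo_tool(
  commands=[0,0,0,1,0.5,0,0,0,1,0.5,0,0,0,1,0.5,0,0,0,0,0.5,0,0,0,0,0.5],
)

```text
time: 8.68
position: [0.6101, -0.0381, 0.1109]
tcp_rot: [0.001, 0.86, 0.51, 0.001]
ft_force: [-0.9, 2.0, 8.0]
grip_width: 0.0431
```

```bash
python3 -c "
from h import *
rep()"
```

```text
t8.68 p [ 0.6101 -0.0381  0.1109] th 61.27 zax [ 2.7e-03 -2.0e-04 -1.0e+00] dtool [-0.0004 -0.0005 -0.    ] roll needed -62.93 F [-0.9  2.   8. ] T [0.121 0.161 0.103] w 0.0431 q7 0.68
```

servo_tool(
  commands=[0,0,0,1,0.5,0,0,0,1,0.5,0,0,0,0,0.5,0,0,0,0,0.5,0,0,0,0,0.5],
)

```text
time: 9.1
position: [0.6101, -0.0381, 0.1109]
tcp_rot: [0.001, 0.869, 0.495, 0.001]
ft_force: [-0.8, 2.8, 8.3]
grip_width: 0.043
```

```bash
python3 -c "
from h import *
rep(); print(status.get_obs()['joint_efforts'][4:])"
```

```text
t9.10 p [ 0.6101 -0.0381  0.1109] th 59.28 zax [ 2.6e-03 -3.0e-04 -1.0e+00] dtool [-0.0004 -0.0005 -0.    ] roll needed -64.92 F [-0.8  2.8  8.3] T [0.066 0.274 0.135] w 0.0430 q7 0.65
[ 0.24834258 -0.11513851 -0.16322197]
```

servo_tool(
  commands=[0,0,0,1,0.5,0,0,0,1,0.5,0,0,0,0,0.5,0,0,0,0,0.5,0,0,0,0,0.5],
)

```text
time: 9.52
position: [0.6101, -0.0382, 0.1109]
tcp_rot: [0.001, 0.878, 0.479, 0.001]
ft_force: [0.5, 1.1, 7.7]
grip_width: 0.0433
```

```bash
python3 -c "
from h import *
rep(); print(status.get_obs()['joint_efforts'][4:])
c=cam('top'); save(c,'t4.png',(245,165,350,285),5)
c=cam('scene'); save(c,'s4.png',(220,160,400,310),4)"
```

```text
t9.52 p [ 0.6101 -0.0382  0.1109] th 57.29 zax [ 2.5e-03 -4.0e-04 -1.0e+00] dtool [-0.0003 -0.0005 -0.    ] roll needed -66.91 F [0.5 1.1 7.7] T [0.014 0.319 0.185] w 0.0433 q7 0.62
[ 0.16139387 -0.18537244 -0.23716036]
```

View pics/s4.png

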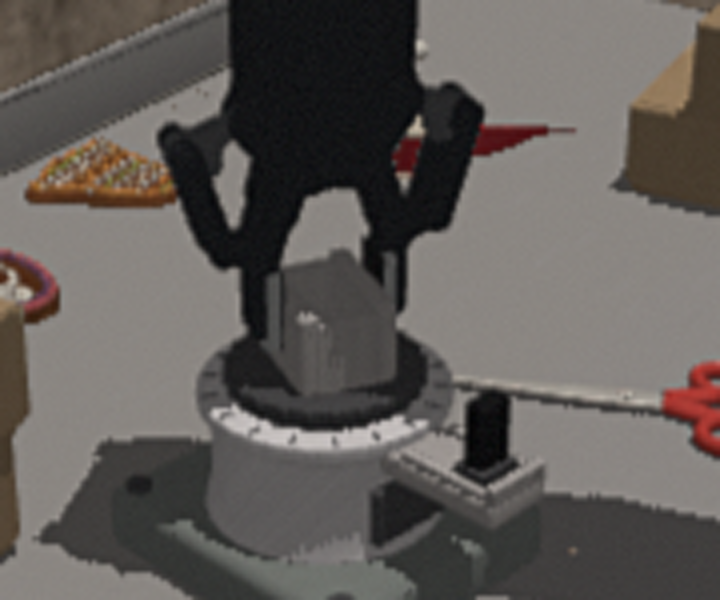

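servo_tool(
  commands=[0,0,0,1,0.5,0,0,0,1,0.5,0,0,0,0,0.5,0,0,0,0,0.5,0,0,0,0,0.5],
)

```text
time: 10.03
position: [0.6101, -0.0382, 0.1109]
tcp_rot: [0.001, 0.886, 0.464, 0.001]
ft_force: [0.7, 1.1, 8.4]
grip_width: 0.0432
```

```bash
python3 -c "
from h import *
rep(); print(status.get_obs()['joint_efforts'][4:])"
```

```text
t10.03 p [ 0.6101 -0.0382  0.1109] th 55.30 zax [ 2.4e-03 -5.0e-04 -1.0e+00] dtool [-0.0003 -0.0005 -0.    ] roll needed -68.90 F [0.7 1.1 8.4] T [-0.087  0.365  0.282] w 0.0432 q7 0.59
[ 0.07381221 -0.25876145 -0.31521815]
```

```bash
python3 -c "
from h import *
rep(); print(status.get_obs()['joint_efforts'][4:])
c=cam('top'); save(c,'t5.png',(245,165,350,285),5)
c=cam('scene'); save(c,'s5.png',(260,210,350,285),8); np.savez('s5.npz',**c)"
```

```text
t10.03 p [ 0.6101 -0.0382  0.1109] th 55.30 zax [ 2.4e-03 -5.0e-04 -1.0e+00] dtool [-0.0003 -0.0005 -0.    ] roll needed -68.90 F [0.7 1.1 8.4] T [-0.087  0.365  0.282] w 0.0432 q7 0.59
[ 0.07381221 -0.25876145 -0.31521815]
```

View pics/t5.png

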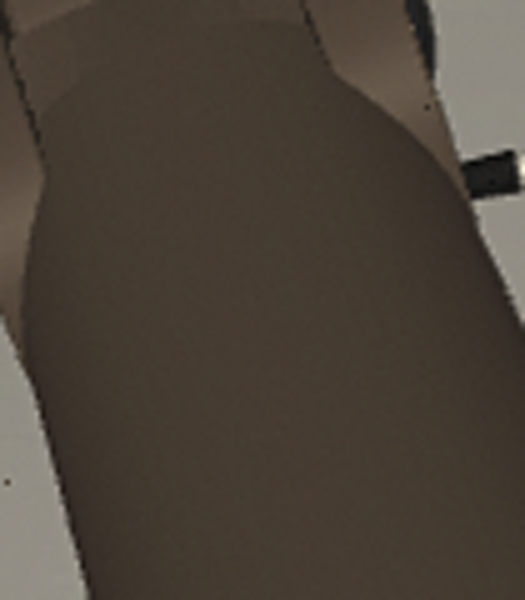

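View pics/s5.png

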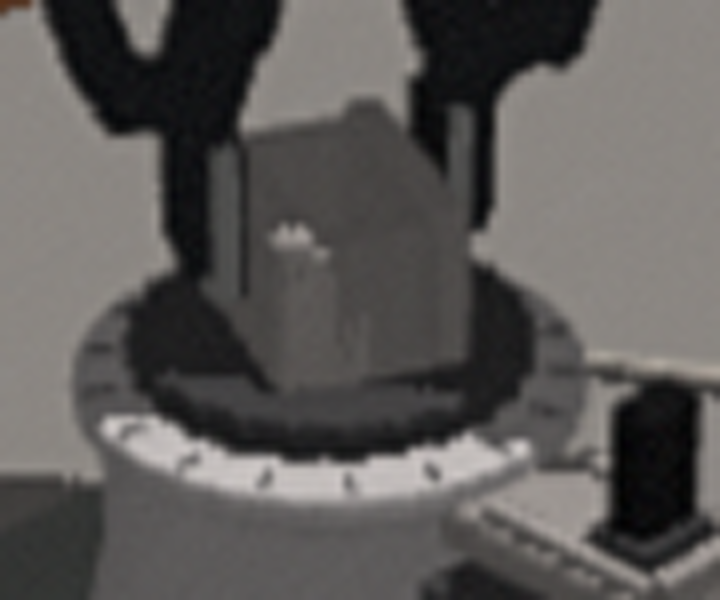

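```bash
cat >> h.py <<'E'
def faces(c,show=True):
    """normals of vertical collar faces from the scene depth"""
    P=cloud(c); N=np.cross(P[2:,1:-1]-P[:-2,1:-1],P[1:-1,2:]-P[1:-1,:-2]); Pc=P[1:-1,1:-1]
    N=N/(np.linalg.norm(N,axis=-1,keepdims=True)+1e-12)
    N*=np.sign(N@np.ones(3)*0+np.sum(N*(np.array(c["position"])-Pc),-1))[...,None]
    m=(np.hypot(Pc[...,0]-.6095,Pc[...,1]+.0382)<.037)&(Pc[...,2]>.104)&(Pc[...,2]<.134)&(abs(N[...,2])<.3)
    a=np.degrees(np.arctan2(N[...,1],N[...,0]))[m]
    h,e=np.histogram(a,bins=36,range=(-180,180)); 
    print([(int(e[i]),int(h[i])) for i in range(36) if h[i]>5])
    # fit lines
    Q=Pc[m][:,:2]
    for i in np.argsort(h)[::-1][:2]:
        mid=e[i]+5; s=abs((a-mid+180)%360-180)<12
        q=Q[s]
        for _ in range(4):
            cc=np.median(q,0); vx,vy,x0,y0=cv2.fitLine(q.astype(np.float32),cv2.DIST_HUBER,0,.001,.001).ravel()
            r=abs((q-[x0,y0])@[-vy,vx]); q=q[r<max(.0015,2*np.median(r))]
        print("face line dir %.2f mod 90 = %.2f n %d"%(np.degrees(np.arctan2(vy,vx))%180,np.degrees(np.arctan2(vy,vx))%90,len(q)),"centroid",q.mean(0).round(4))
E
python3 -c "
from h import *
c=np.load('s5.npz'); faces(c)"
```

```text
[(-180, 9), (-170, 7), (-160, 11), (-150, 13), (40, 8), (50, 45), (60, 28), (70, 8), (80, 11), (90, 16), (100, 11), (110, 20), (120, 22), (130, 25), (140, 36), (150, 46), (160, 41), (170, 34)]
face line dir 55.26 mod 90 = 55.26 n 56 centroid [ 0.5864 -0.0217]
face line dir 96.22 mod 90 = 6.22 n 45 centroid [ 0.6104 -0.0256]
```

```bash
python3 -c "
from h import *
c=np.load('s5.npz')
a=px(c,260+285/8,210+390/8,z=.101);b=px(c,260+465/8,210+362/8,z=.101)
print(a,b,np.degrees(np.arctan2(*(a-b)[[1,0]])),np.linalg.norm(a-b))
im=c['color'][:,:,::-1][225:265,280:330].astype(float); im=np.clip(im*2.2,0,255).astype(np.uint8)
cv2.imwrite('pics/s5b.png',cv2.resize(im,None,fx=14,fy=14,interpolation=cv2.INTER_NEAREST))
"
```

```text
[ 0.59980102 -0.00730266  0.101     ] [ 0.57573245 -0.03872957  0.101     ] 52.55299507244283 0.03958468189836995
```

View pics/s5b.png

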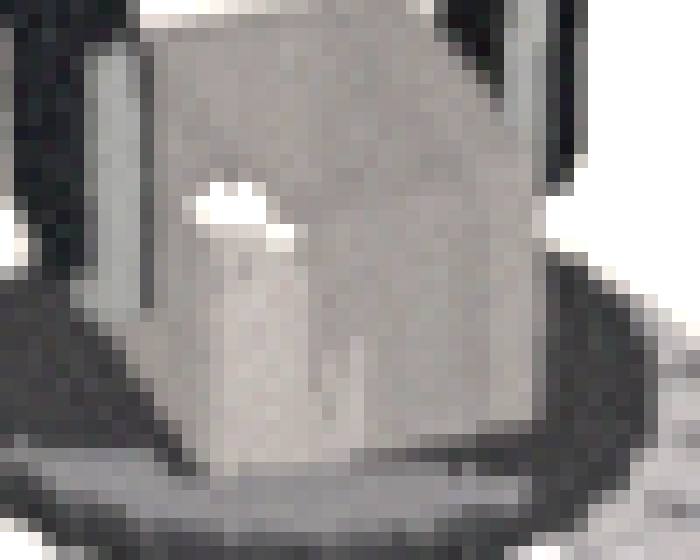

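```bash
python3 -c "
from h import *
c=np.load('s5.npz')
C=np.array([.6095,-.0382])
for u,v,z in [(294.6,258.7,.101),(318.2,255.4,.101)]:
    for th in (64.2,61,58,55.3):
        t=np.radians(th); e=np.array([np.cos(t),np.sin(t)]); n=np.array([-e[1],e[0]])
        # predicted corners
        for s in (1,-1):
            w=np.r_[C+22*s*e/1000+29e-3*n,z]
            p=rot(c).T@(w-c['position']); K=c['mtx']; print(th,s,(K[0,0]*p[0]/-p[2]+K[0,2]).round(1),(K[1,1]*-p[1]/-p[2]+K[1,2]).round(1),'meas',u,v)
"
```

```text
64.2 1 298.4 260.4 meas 294.6 258.7
64.2 -1 321.3 254.0 meas 294.6 258.7
61 1 297.2 260.2 meas 294.6 258.7
61 -1 320.8 254.5 meas 294.6 258.7
58 1 296.1 260.1 meas 294.6 258.7
58 -1 320.3 255.0 meas 294.6 258.7
55.3 1 295.1 260.0 meas 294.6 258.7
55.3 -1 319.7 255.4 meas 294.6 258.7
64.2 1 298.4 260.4 meas 318.2 255.4
64.2 -1 321.3 254.0 meas 318.2 255.4
61 1 297.2 260.2 meas 318.2 255.4
61 -1 320.8 254.5 meas 318.2 255.4
58 1 296.1 260.1 meas 318.2 255.4
58 -1 320.3 255.0 meas 318.2 255.4
55.3 1 295.1 260.0 meas 318.2 255.4
55.3 -1 319.7 255.4 meas 318.2 255.4
```

The wrist torque and joint 7 effort have grown linearly since click 3, to about 0.3 N m. That is too much for a plain click. I'll back off to the click angle and compare images, to see how far the ring was really pressed.

servo_tool(
  commands=[0,0,0,-2,0.5,0,0,0,-2,0.5,0,0,0,-2,0.5,0,0,0,-1.5,0.5,0,0,0,-1.5,0.5],
)

```text
time: 10.55
position: [0.6101, -0.0381, 0.1109]
tcp_rot: [0.001, 0.846, 0.532, 0.001]
ft_force: [0.0, 2.0, 7.9]
grip_width: 0.0427
```

```bash
python3 -c "
from h import *
rep(); print(status.get_obs()['joint_efforts'][4:])
c=cam('scene'); np.savez('s6.npz',**c); d=np.load('s5.npz')
f=lambda c: cv2.resize(np.clip(c['color'][:,:,::-1][225:265,280:330].astype(float)*2.2,0,255).astype(np.uint8),None,fx=8,fy=14,interpolation=cv2.INTER_NEAREST)
cv2.imwrite('pics/cmp.png',np.hstack([f(d),f(c)]))
for k in (d,c):
    for r in (246,250,253): print(r,k['color'][r,290:324].sum(1)//3)
"
```

```text
t10.55 p [ 0.6101 -0.0381  0.1109] th 64.34 zax [ 0.0026  0.     -1.    ] dtool [-0.0004 -0.0005 -0.    ] roll needed -59.86 F [0.  2.  7.9] T [ 0.251  0.116 -0.133] w 0.0427 q7 0.73
[ 0.42353539 -0.02729757 -0.29486672]
246 [41 64 70 70 74 78 87 88 90 85 85 83 74 69 74 72 74 71 72 72 73 74 70 70
 69 74 76 76 65 36 25 30 28 31]
250 [70 70 68 69 70 79 85 86 88 86 86 84 73 78 75 83 76 71 72 73 74 72 71 69
 68 75 75 74 57 32 30 29 30 30]
253 [35 67 69 71 72 80 86 86 84 84 84 83 80 77 82 85 74 72 73 72 71 71 71 71
 70 76 76 74 52 32 29 29 32 26]
246 [74 61 56 70 73 71 70 74 80 88 89 85 86 86 74 70 79 77 72 71 71 72 73 71
 70 70 72 75 74 74 39 25 26 31]
250 [72 71 71 72 72 71 70 73 80 87 88 85 87 84 76 81 85 85 75 70 72 72 74 73
 70 70 69 73 78 74 42 30 29 27]
253 [35 55 68 71 73 71 69 73 81 86 87 83 85 84 85 84 84 83 74 71 71 72 74 73
 71 70 70 72 73 59 35 28 29 30]
```

View pics/cmp.png

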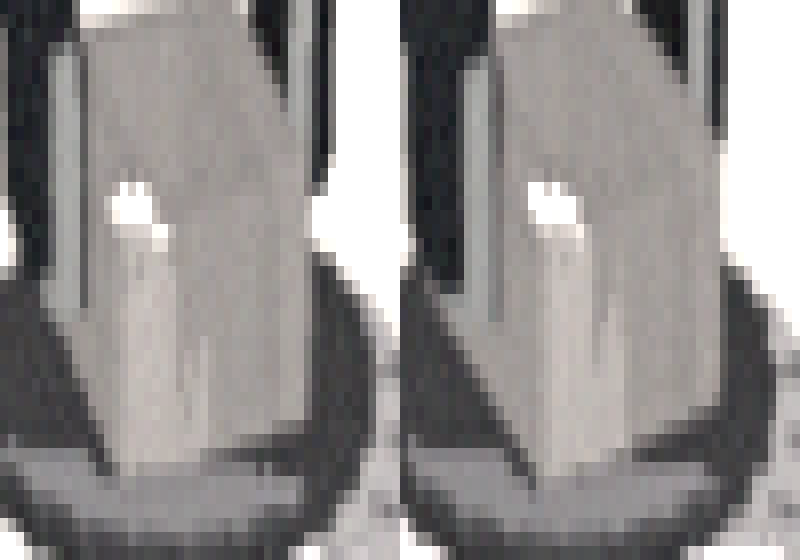

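```bash
cat >> h.py <<'E'
def avg(n=8):
    T=[];E=[]
    for _ in range(n):
        viewer.read_camera("scene"); o=status.get_obs(); T.append(o["wrist_torque"]); E.append(o["joint_efforts"][6])
    T=np.array(T); print("Tz %.3f +- %.3f"%(T[:,2].mean(),T[:,2].std()/n**.5),"Txy",T.mean(0)[:2].round(2),"q7 eff %.3f"%np.mean(E)); rep()
E
python3 -c "
from h import *
avg()"
```

```text
Tz -0.036 +- 0.010 Txy [0.21 0.19] q7 eff 0.087
t11.00 p [ 0.6102 -0.0381  0.1109] th 64.26 zax [ 0.0027 -0.     -1.    ] dtool [-0.0004 -0.0006 -0.    ] roll needed -59.94 F [0.4 2.  7.7] T [ 0.253  0.172 -0.037] w 0.0433 q7 0.73
```

servo_tool(
  commands=[0,0,0,1,0.5,0,0,0,1,0.5,0,0,0,1,0.5,0,0,0,0,0.5,0,0,0,0,0.5],
)

```text
time: 11.42
position: [0.6101, -0.0381, 0.1109]
tcp_rot: [0.001, 0.86, 0.51, 0.001]
ft_force: [-0.1, 2.7, 8.6]
grip_width: 0.0428
```

```bash
python3 -c "
from h import *
avg()"
```

```text
Tz 0.096 +- 0.009 Txy [0.16 0.22] q7 eff -0.097
t11.82 p [ 0.6101 -0.0381  0.1109] th 61.28 zax [ 2.6e-03 -1.0e-04 -1.0e+00] dtool [-0.0004 -0.0005 -0.    ] roll needed -62.92 F [-0.   2.6  7.6] T [0.185 0.206 0.106] w 0.0438 q7 0.68
```

servo_tool(
  commands=[0,0,0,1,0.5,0,0,0,1,0.5,0,0,0,1,0.5,0,0,0,0,0.5,0,0,0,0,0.5],
)

```text
time: 12.23
position: [0.6101, -0.0381, 0.1109]
tcp_rot: [0.001, 0.873, 0.487, 0.001]
ft_force: [0.5, 1.4, 8.6]
grip_width: 0.0434
```

```bash
python3 -c "
from h import *
avg()"
```

```text
Tz 0.194 +- 0.012 Txy [0.05 0.28] q7 eff -0.197
t12.63 p [ 0.6101 -0.0381  0.1109] th 58.29 zax [ 2.5e-03 -3.0e-04 -1.0e+00] dtool [-0.0004 -0.0005 -0.    ] roll needed -65.91 F [0.2 1.8 8. ] T [0.086 0.26  0.157] w 0.0433 q7 0.64
```

servo_tool(
  commands=[0,0,0,1,0.5,0,0,0,0,0.5,0,0,0,0,0.5,0,0,0,0,0.5,0,0,0,0,0.5],
)

```text
time: 13.05
position: [0.6101, -0.0382, 0.1109]
tcp_rot: [0.001, 0.878, 0.479, 0.001]
ft_force: [-0.9, 1.8, 8.2]
grip_width: 0.0432
```

```bash
python3 -c "
from h import *
avg()"
```

```text
Tz 0.240 +- 0.009 Txy [0.01 0.31] q7 eff -0.233
t13.45 p [ 0.61   -0.0381  0.1109] th 57.29 zax [ 2.4e-03 -4.0e-04 -1.0e+00] dtool [-0.0003 -0.0004 -0.    ] roll needed -66.91 F [-0.7  2.   8.6] T [0.043 0.276 0.214] w 0.0430 q7 0.62
```

servo_tool(
  commands=[0,0,0,1,0.5,0,0,0,0.5,0.5,0,0,0,0,0.5,0,0,0,0,0.5,0,0,0,0,0.5],
)

```text
time: 13.87
position: [0.6101, -0.0382, 0.1109]
tcp_rot: [0.001, 0.884, 0.468, 0.001]
ft_force: [0.5, 1.6, 8.0]
grip_width: 0.0429
```

```bash
python3 -c "
from h import *
avg()"
```

```text
Tz 0.312 +- 0.010 Txy [-0.04  0.35] q7 eff -0.291
t14.27 p [ 0.6101 -0.0382  0.1109] th 55.80 zax [ 2.5e-03 -5.0e-04 -1.0e+00] dtool [-0.0003 -0.0005 -0.    ] roll needed -68.40 F [0.2 2.2 8.9] T [-0.077  0.357  0.283] w 0.0429 q7 0.60
```

The ring follows the gripper closely in the images, so I need a reference profile. I'll go back to click 2 and scan forward through a plain click for comparison.

servo_tool(
  commands=[0,0,0,-6,0.5,0,0,0,-6,0.5,0,0,0,-6,0.5,0,0,0,-6,0.5,0,0,0,-6.5,0.5],
)

```text
time: 14.68
position: [0.6103, -0.0377, 0.1109]
tcp_rot: [0.001, 0.728, 0.686, 0.001]
ft_force: [0.9, 3.9, 6.4]
grip_width: 0.043
```

servo_tool(
  commands=[0,0,0,1,0.5,0,0,0,1,0.5,0,0,0,0,0.5,0,0,0,0,0.5,0,0,0,0,0.5],
)

```text
time: 15.1
position: [0.6103, -0.0377, 0.1109]
tcp_rot: [0.001, 0.742, 0.671, 0.001]
ft_force: [-0.3, 2.7, 8.0]
grip_width: 0.0429
```

```bash
python3 -c "
from h import *
avg()"
```

```text
Tz -0.079 +- 0.008 Txy [0.34 0.03] q7 eff 0.089
t15.50 p [ 0.6103 -0.0377  0.1109] th 84.26 zax [ 2.9e-03  5.0e-04 -1.0e+00] dtool [-0.0006 -0.0007 -0.    ] roll needed -39.94 F [-0.   2.7  6.9] T [ 0.37   0.045 -0.069] w 0.0432 q7 1.03
```

servo_tool(
  commands=[0,0,0,1,0.5,0,0,0,1,0.5,0,0,0,1,0.5,0,0,0,0,0.5,0,0,0,0,0.5],
)

```text
time: 15.92
position: [0.6102, -0.0377, 0.1109]
tcp_rot: [0.001, 0.759, 0.651, 0.001]
ft_force: [0.4, 2.6, 7.8]
grip_width: 0.0432
```

```bash
python3 -c "
from h import *
avg()"
```

```text
Tz 0.013 +- 0.015 Txy [0.35 0.04] q7 eff -0.020
t16.32 p [ 0.6103 -0.0377  0.1109] th 81.27 zax [ 3.e-03  4.e-04 -1.e+00] dtool [-0.0006 -0.0007 -0.    ] roll needed -42.93 F [1.  2.9 8.1] T [ 0.33  -0.002  0.088] w 0.0432 q7 0.99
```

servo_tool(
  commands=[0,0,0,1,0.5,0,0,0,1,0.5,0,0,0,1,0.5,0,0,0,0,0.5,0,0,0,0,0.5],
)

```text
time: 16.73
position: [0.6102, -0.0378, 0.1109]
tcp_rot: [0.001, 0.776, 0.631, 0.001]
ft_force: [0.5, 3.0, 7.1]
grip_width: 0.0436
```

```bash
python3 -c "
from h import *
avg()"
```

```text
Tz -0.002 +- 0.009 Txy [0.31 0.07] q7 eff 0.004
t17.13 p [ 0.6103 -0.0378  0.1109] th 78.27 zax [ 3.e-03  3.e-04 -1.e+00] dtool [-0.0006 -0.0007 -0.    ] roll needed -45.93 F [0.1 2.9 7.7] T [0.296 0.038 0.025] w 0.0432 q7 0.94
```

servo_tool(
  commands=[0,0,0,1,0.5,0,0,0,1,0.5,0,0,0,1,0.5,0,0,0,0,0.5,0,0,0,0,0.5],
)

```text
time: 17.55
position: [0.6102, -0.0378, 0.1109]
tcp_rot: [0.001, 0.792, 0.611, 0.001]
ft_force: [0.2, 2.6, 8.7]
grip_width: 0.0434
```

```bash
python3 -c "
from h import *
avg()"
```

```text
Tz -0.024 +- 0.012 Txy [0.28 0.07] q7 eff 0.024
t17.95 p [ 0.6102 -0.0379  0.1109] th 75.26 zax [ 2.8e-03  2.0e-04 -1.0e+00] dtool [-0.0005 -0.0006 -0.    ] roll needed -48.94 F [0.4 2.5 7.7] T [0.297 0.115 0.016] w 0.0430 q7 0.90
```

servo_tool(
  commands=[0,0,0,1,0.5,0,0,0,1,0.5,0,0,0,1,0.5,0,0,0,0,0.5,0,0,0,0,0.5],
)

```text
time: 18.37
position: [0.6102, -0.0379, 0.1109]
tcp_rot: [0.001, 0.808, 0.59, 0.001]
ft_force: [0.7, 2.1, 8.3]
grip_width: 0.0431
```

```bash
python3 -c "
from h import *
avg()"
```

```text
Tz -0.055 +- 0.007 Txy [0.23 0.11] q7 eff 0.044
t18.77 p [ 0.6102 -0.0379  0.1109] th 72.26 zax [ 2.8e-03  2.0e-04 -1.0e+00] dtool [-0.0005 -0.0006 -0.    ] roll needed -51.94 F [-0.   2.1  8. ] T [ 0.239  0.087 -0.069] w 0.0430 q7 0.85
```

servo_tool(
  commands=[0,0,0,1,0.5,0,0,0,1,0.5,0,0,0,1,0.5,0,0,0,0,0.5,0,0,0,0,0.5],
)

```text
time: 19.18
position: [0.6102, -0.038, 0.1109]
tcp_rot: [0.001, 0.823, 0.568, 0.001]
ft_force: [-0.2, 2.6, 7.9]
grip_width: 0.0429
```

```bash
python3 -c "
from h import *
avg()"
```

```text
Tz -0.064 +- 0.008 Txy [0.21 0.16] q7 eff 0.067
t19.58 p [ 0.6102 -0.038   0.1109] th 69.25 zax [ 2.7e-03  2.0e-04 -1.0e+00] dtool [-0.0005 -0.0005 -0.    ] roll needed -54.95 F [0.4 2.5 7.7] T [ 0.115  0.137 -0.047] w 0.0429 q7 0.80
```

Past the plain click 2, torque stays near zero. Past click 3 (64°) it grows steadily to 0.31 N m, so the burrs touch at click 3. I'll touch it gently once more, then back off 60° to the third click (124.2°).

servo_tool(
  commands=[0,0,0,2,0.5,0,0,0,2,0.5,0,0,0,2,0.5,0,0,0,2,0.5,0,0,0,0,0.5],
)

```text
time: 20.0
position: [0.6101, -0.0381, 0.1109]
tcp_rot: [0.001, 0.861, 0.509, 0.001]
ft_force: [1.2, 2.9, 7.8]
grip_width: 0.0431
```

```bash
python3 -c "
from h import *
avg(4)"
```

```text
Tz 0.103 +- 0.010 Txy [0.15 0.22] q7 eff -0.178
t20.20 p [ 0.6101 -0.0381  0.1109] th 61.27 zax [ 2.6e-03 -2.0e-04 -1.0e+00] dtool [-0.0004 -0.0005 -0.    ] roll needed -62.93 F [0.4 2.3 7.1] T [0.179 0.25  0.102] w 0.0435 q7 0.68
```

servo_tool(
  commands=[0,0,0,-4,0.5,0,0,0,-4,0.5,0,0,0,-4,0.5,0,0,0,-4,0.5,0,0,0,-4,0.5],
)

```text
time: 20.62
position: [0.6103, -0.0378, 0.1109]
tcp_rot: [0.001, 0.758, 0.653, 0.001]
ft_force: [0.3, 2.9, 6.8]
grip_width: 0.0432
```

servo_tool(
  commands=[0,0,0,-4,0.5,0,0,0,-4,0.5,0,0,0,-4,0.5,0,0,0,-4,0.5,0,0,0,-4,0.5],
)

```text
time: 21.03
position: [0.6103, -0.0374, 0.1109]
tcp_rot: [0.001, 0.633, 0.774, 0.001]
ft_force: [0.2, 4.1, 6.1]
grip_width: 0.0432
```

servo_tool(
  commands=[0,0,0,-4,0.5,0,0,0,-4,0.5,0,0,0,-4,0.5,0,0,0,-4,0.5,0,0,0,-4,0.5],
)

```text
time: 21.45
position: [0.6102, -0.0371, 0.1109]
tcp_rot: [0.001, 0.489, 0.872, 0.001]
ft_force: [-0.9, 4.2, 7.6]
grip_width: 0.0433
```

servo_tool(
  commands=[0,0,0,-2,0.5,0,0,0,-1,0.5,0,0,0,0,0.5,0,0,0,0,0.5,0,0,0,0,0.5],
)

```text
time: 21.87
position: [0.6101, -0.0371, 0.1109]
tcp_rot: [0.001, 0.467, 0.884, 0.001]
ft_force: [-0.0, 4.7, 7.3]
grip_width: 0.0427
```

```bash
python3 -c "
from h import *
avg(4)
c=cam('scene'); save(c,'s7.png',(220,160,400,310),4)"
```

```text
Tz -0.044 +- 0.008 Txy [0.74 0.04] q7 eff 0.025
t22.07 p [ 0.6101 -0.037   0.1109] th 124.29 zax [ 0.0028  0.0014 -1.    ] dtool [-0.0006 -0.0012 -0.    ] roll needed 0.09 F [-0.1  3.2  7.1] T [ 0.734 -0.    -0.039] w 0.0431 q7 1.64
```

View pics/s7.png

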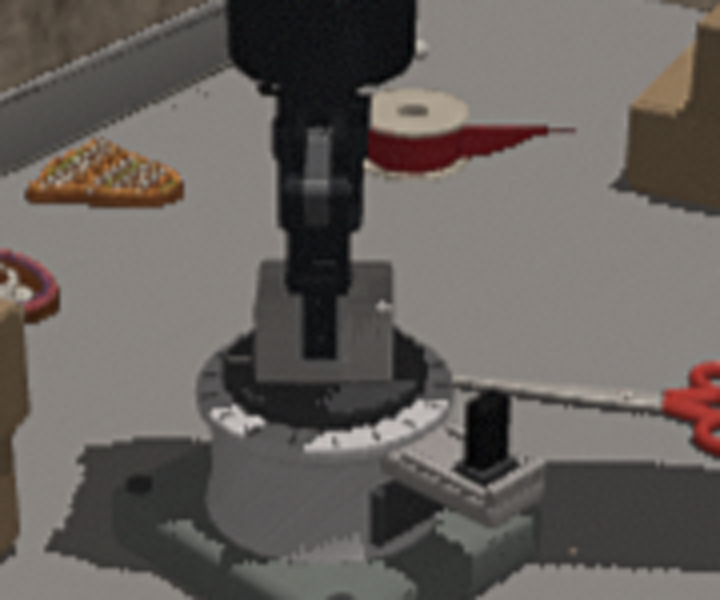

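servo_tool(
  commands=[0,0,0,0,0,0,0,0,0,-0.5,0,0,0,0,-1,0,0,0,0,-1,0,0,0,0,-1],
)

```text
time: 22.53
position: [0.6088, -0.0392, 0.109]
tcp_rot: [-0.0, 0.468, 0.884, -0.0]
ft_force: [-0.8, 0.5, 0.7]
grip_width: 0.0853
```

servo_tool(
  commands=[0,0,-0.01,0,-1,0,0,-0.02,0,-1,0,0,-0.03,0,-1,0,0,-0.035,0,-1,0,0,-0.035,0,-1],
)

```text
time: 22.95
position: [0.6085, -0.0385, 0.241]
tcp_rot: [-0.001, 0.467, 0.884, -0.0]
ft_force: [0.2, -0.3, 0.6]
grip_width: 0.0853
```

```bash
python3 -c "
from h import *
rep()
c=cam('top'); save(c,'t8.png',(245,185,350,305),5)
c=cam('scene'); save(c,'s8.png',(240,210,370,330),5)"
```

```text
t22.95 p [ 0.6085 -0.0385  0.241 ] th 124.27 zax [-1.e-03  3.e-04 -1.e+00] dtool [-0.0003  0.001  -0.    ] roll needed 0.07 F [ 0.2 -0.3  0.6] T [-0.063 -0.053  0.004] w 0.0853 q7 1.74
```

View pics/s8.png

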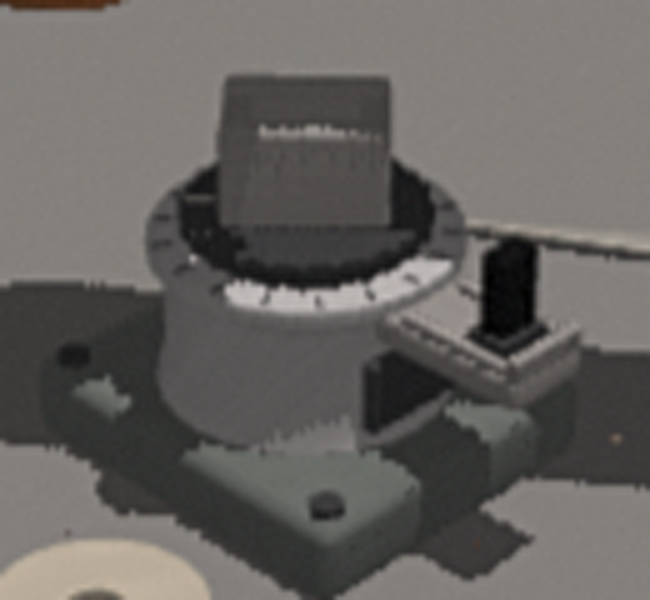

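The collar and the index line (198,198) are back exactly where they were at the start (same pixels). Next I move outside the tab, turn the tool's y towards the ring and shut the fingers.

servo_tool(
  commands=[0.0215,-0.0222,0,0,0,0.0215,-0.0222,0,0,1,0.0215,-0.0222,0,0,1,0.0215,-0.0222,0,0,1,0,0,0,6,1],
  newtons=30,
)

```text
time: 23.47
position: [0.482, -0.0164, 0.2388]
tcp_rot: [-0.001, 0.512, 0.859, -0.002]
ft_force: [0.5, 0.9, -0.2]
grip_width: 0.0253
```

servo_tool(
  commands=[0,0,0,7,1,0,0,0,7,1,0,0,0,7,1,0,0,0,7,1,0,0,0,7,1],
)

```text
time: 23.88
position: [0.4871, -0.0174, 0.2396]
tcp_rot: [0.0, 0.75, 0.662, -0.0]
ft_force: [-0.2, 0.3, -0.2]
grip_width: 0.0003
```

servo_tool(
  commands=[0,0,0,2.8,1,0,0,0,0,1,0,0,0,0,1,0,0,0,0,1,0,0,0,0,1],
)

```text
time: 24.3
position: [0.4872, -0.0174, 0.2393]
tcp_rot: [-0.0, 0.763, 0.646, 0.0]
ft_force: [-0.2, 0.2, 0.3]
grip_width: 0.0001
```

```bash
python3 -c "
from h import *
rep(.4864,-.0173,80.5)
c=cam('top'); save(c,'t9.png',(225,165,350,305),5)
P=cloud(c); m=(np.hypot(P[...,0]-.6095,P[...,1]+.0382)<.045)&(P[...,2]>.13)&(P[...,2]<.145); print(m.sum(),cv2.minAreaRect(P[m][:,:2].astype(np.float32)*1000))
c=cam('scene'); save(c,'s9.png',(240,130,400,310),4)"
```

```text
t24.30 p [ 0.4872 -0.0174  0.2393] th 80.53 zax [-0.  0. -1.] dtool [-0.     -0.0008  0.    ] roll needed 0.03 F [-0.2  0.2  0.3] T [0.037 0.005 0.045] w 0.0001 q7 1.08
439 ((611.0546875, -39.16954040527344), (58.20562744140625, 40.747825622558594), 33.09217834472656)
```

View pics/t9.png

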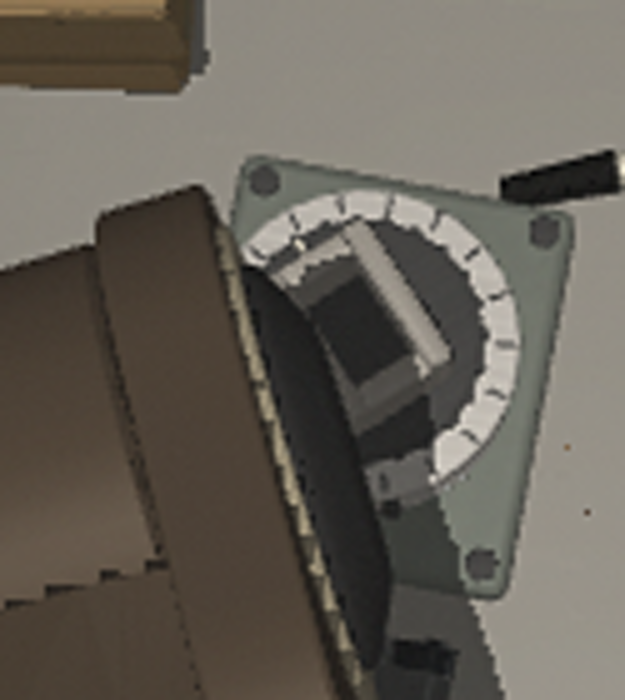

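View pics/s9.png

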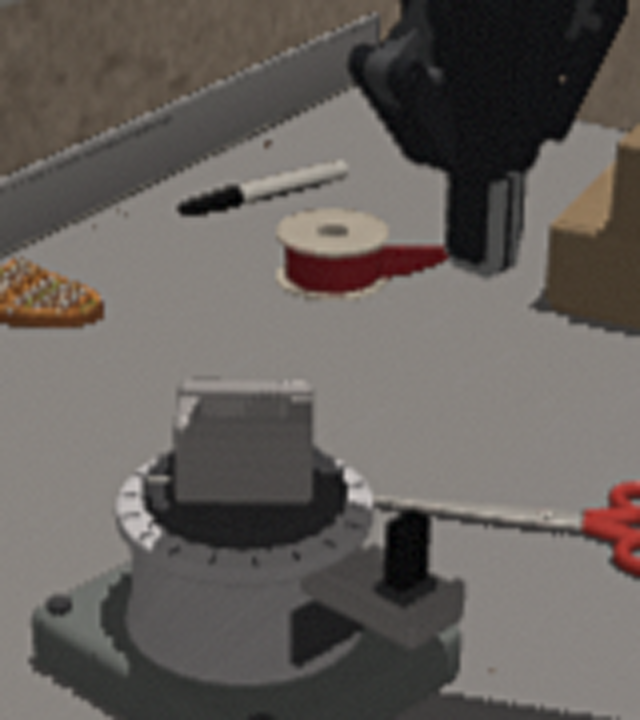

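The ring has the same edge pixels as at the start (296,209 and 315,237). I'll descend outside the tab, tip at 100 mm.

servo_tool(
  commands=[0,0,0.035,0,1,0,0,0.035,0,1,0,0,0.035,0,1,0,0,0.02,0,1,0,0,0.0135,0,1],
)

```text
time: 24.82
position: [0.4858, -0.0175, 0.0982]
tcp_rot: [-0.001, 0.763, 0.646, -0.001]
ft_force: [0.3, 0.4, 0.2]
grip_width: -0.0002
```

servo_tool(
  commands=[0,0,0,0,1,0,0,0,0,1,0,0,0,0,1,0,0,0,0,1,0,0,0,0,1],
)

```text
time: 25.23
position: [0.488, -0.0175, 0.1019]
tcp_rot: [0.001, 0.764, 0.646, 0.001]
ft_force: [0.4, -0.7, 0.5]
grip_width: -0.0001
```

```bash
python3 -c "
from h import *
rep(.4864,-.0173,80.5)
c=cam('scene'); save(c,'s10.png',(270,200,390,310),6)"
```

```text
t25.23 p [ 0.488  -0.0175  0.1019] th 80.43 zax [ 1.9e-03 -4.0e-04 -1.0e+00] dtool [-0.0001 -0.0016 -0.    ] roll needed -0.07 F [ 0.4 -0.7  0.5] T [-0.005  0.003  0.013] w -0.0001 q7 0.90
```

View pics/s10.png

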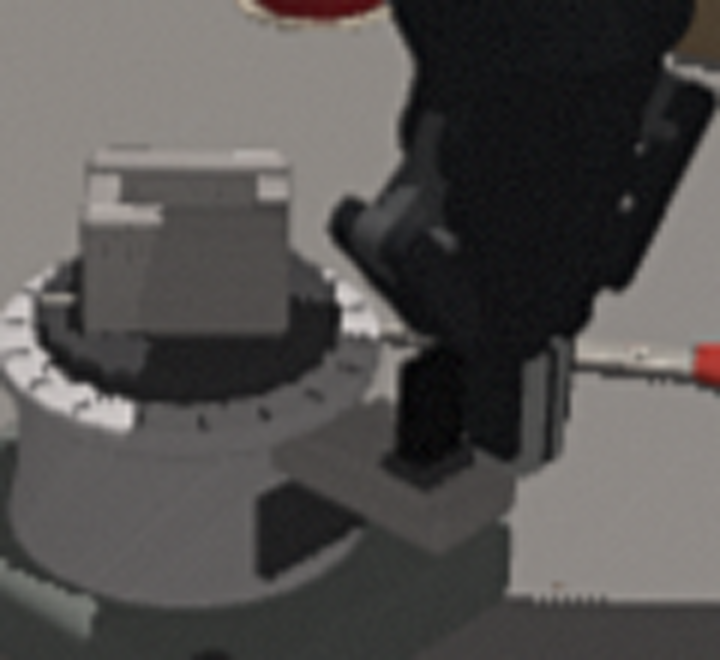

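The shut fingers (crop 515,400) stand just outside the tab (432,400). I'll push slowly.

servo_tool(
  commands=[0,0.004,0,0,1,0,0.004,0,0,1,0,0.004,0,0,1,0,0.004,0,0,1,0,0.003,0,0,1],
)

```text
time: 25.7
position: [0.506, -0.0206, 0.1007]
tcp_rot: [-0.0, 0.764, 0.646, -0.0]
ft_force: [-3.0, 1.1, 2.9]
grip_width: -0.0001
```

```bash
python3 -c "
from h import *
rep(.518,-.0226,80.5)"
```

```text
t25.70 p [ 0.506  -0.0206  0.1007] th 80.44 zax [-0.0012 -0.     -1.    ] dtool [ 0.      0.0122 -0.    ] roll needed -0.06 F [-3.   1.1  2.9] T [ 0.125  0.654 -0.002] w -0.0001 q7 0.90
```

servo_tool(
  commands=[0,0.002,0,0,1,0,0.002,0,0,1,0,0.002,0,0,1,0,0.001,0,0,1,0,0,0,0,1],
)

```text
time: 26.12
position: [0.513, -0.0217, 0.1006]
tcp_rot: [-0.0, 0.764, 0.646, -0.0]
ft_force: [-2.0, -1.3, -0.3]
grip_width: 0.0
```

```bash
python3 -c "
from h import *
rep(.518,-.0226,80.5)"
```

```text
t26.12 p [ 0.513  -0.0217  0.1006] th 80.45 zax [-1.e-04  2.e-04 -1.e+00] dtool [-0.0001  0.0051 -0.    ] roll needed -0.05 F [-2.  -1.3 -0.3] T [0.034 0.354 0.006] w 0.0000 q7 0.90
```

Contact at about 3 N, and the slide is moving. I'll go on to the stop.

servo_tool(
  commands=[0,0.002,0,0,1,0,0.001,0,0,1,0,0.001,0,0,1,0,0,0,0,1,0,0,0,0,1],
)

```text
time: 26.53
position: [0.5166, -0.0223, 0.1007]
tcp_rot: [-0.0, 0.764, 0.646, -0.0]
ft_force: [-3.9, 2.2, 0.0]
grip_width: -0.0002
```

servo_tool(
  commands=[0,0.001,0,0,1,0,0.001,0,0,1,0,0,0,0,1,0,0,0,0,1,0,0,0,0,1],
)

```text
time: 26.95
position: [0.5167, -0.0223, 0.1006]
tcp_rot: [-0.001, 0.763, 0.646, -0.002]
ft_force: [-11.1, 1.5, 7.3]
grip_width: 0.0001
```

servo_tool(
  commands=[0,0.001,0,0,1,0,0.001,0,0,1,0,0,0,0,1,0,0,0,0,1,0,0,0,0,1],
)

```text
time: 27.37
position: [0.5168, -0.0224, 0.1005]
tcp_rot: [-0.002, 0.763, 0.646, -0.003]
ft_force: [-18.1, 1.9, 13.7]
grip_width: 0.0003
```

```bash
python3 -c "
from h import *
rep(.518,-.0226,80.5)
c=cam('scene'); save(c,'s11.png',(270,200,390,310),6)"
```

```text
t27.37 p [ 0.5168 -0.0224  0.1005] th 80.50 zax [-0.0074 -0.0011 -1.    ] dtool [-0.      0.0012 -0.    ] roll needed -0.00 F [-18.1   1.9  13.7] T [ 0.611  3.745 -0.   ] w 0.0003 q7 0.91
```

View pics/s11.png

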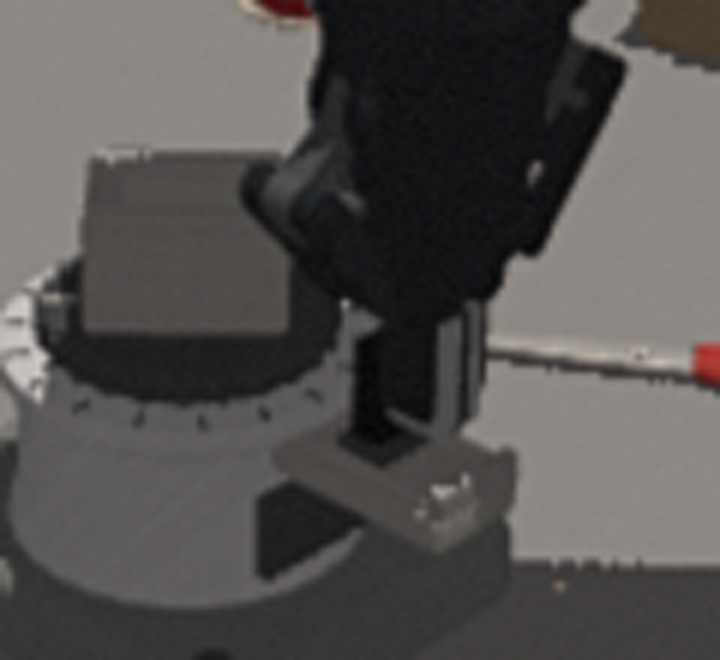

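Solid stop where expected (TCP halted at 0.517, force rising to 18 N). I'll back off and lift away.

servo_tool(
  commands=[0,-0.006,0,0,1,0,-0.012,0,0,1,0,-0.012,0,0,1,0,0,-0.02,0,1,0,0,-0.04,0,1],
)

```text
time: 27.83
position: [0.4891, -0.0186, 0.1585]
tcp_rot: [-0.002, 0.763, 0.646, -0.002]
ft_force: [0.8, -0.5, 0.5]
grip_width: -0.0001
```

servo_tool(
  commands=[0,-0.02,-0.035,0,1,0,-0.035,-0.02,0,1,0,-0.04,0,0,1,0.03,0,0,0,1,0,0,0,0,1],
)

```text
time: 28.25
position: [0.4026, 0.0285, 0.2175]
tcp_rot: [0.004, 0.764, 0.645, 0.001]
ft_force: [0.8, 0.2, -0.0]
grip_width: 0.0
```

```bash
python3 -c "
from h import *
rep()
c=cam('top'); save(c,'t12.png',(245,185,350,305),5); P=cloud(c)
m=(np.hypot(P[...,0]-.53,P[...,1]+.025)<.035)&(P[...,2]>.112)&(P[...,2]<.13); print('tab',m.sum(),cv2.minAreaRect(P[m][:,:2].astype(np.float32)*1000))
m=(np.hypot(P[...,0]-.6095,P[...,1]+.0382)<.045)&(P[...,2]>.13)&(P[...,2]<.15); print('collar',m.sum(),cv2.minAreaRect(P[m][:,:2].astype(np.float32)*1000))
save(c,'t12f.png')"
```

```text
t28.25 p [0.4026 0.0285 0.2175] th 80.36 zax [ 0.0062 -0.0042 -1.    ] dtool [-0.0311  0.2151  0.0016] roll needed -43.84 F [ 0.8  0.2 -0. ] T [0.074 0.032 0.028] w 0.0000 q7 1.06
tab 72 ((534.1265869140625, -24.835613250732422), (17.407114028930664, 11.61139965057373), 77.13853454589844)
collar 573 ((610.0419921875, -37.68772888183594), (58.851844787597656, 44.065608978271484), 34.21367263793945)
```

View pics/t12.png

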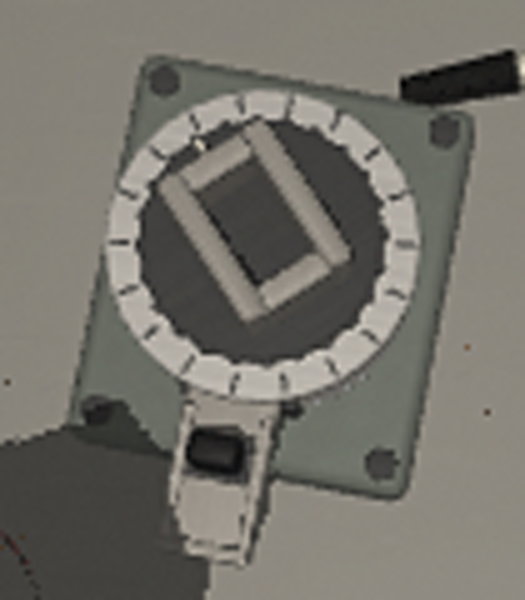

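View pics/t12f.png

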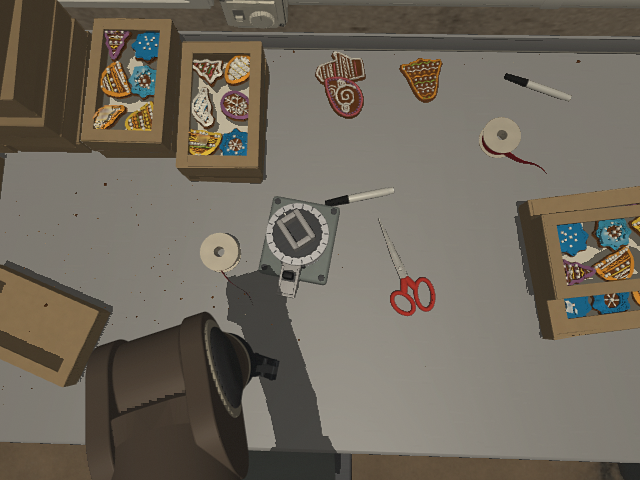

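```bash
python3 -c "
from h import *
print(order.close_job())"
```

```text
the job is handed in; nothing more can be done
None
```

The grinder is set three clicks back from where the burrs touch, and the lock slide is fully home. I handed the job in at about 28 s with the robot clear of everything.

- **Finding the touch:** I gripped the collar and turned it clockwise 60° to the third click. Past that click the torque grew steadily to 0.31 N m, while past the second click it stayed near zero. I read that as the burrs touching at the third click. That is well below the 0.7 N m limit.
- **Backing off:** After feeling the touch a first time I went back to the second click to compare. I then touched again lightly (0.10 N m), backed off 60° and let go. The final top view shows the collar at 34.2°, against 34.4° at the start, which is what three clicks forward and three back should give.
- **Lock slide:** I pushed the tab with shut fingers against about 3 N until it met a hard stop, which I pressed to 18 N. The camera shows the tab moved 15.9 mm of its 16 mm.
- **Things lying around:** the scissors, marker and spool are where they were in the final picture.

**What disagreed:** past the touch, the torque rose at only about half the stated rate per degree of gripper turn. The images suggested the ring had followed the gripper almost fully, to about 9° past the click at most. At the stated rate that should have given about 0.6 N m, so the exact press depth stays uncertain, but it was under the half-click limit by both measures.

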